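# Empty the sample tray and hold it in the docking corner

## Robot

A 6-joint arm with a two-finger parallel gripper is mounted at the origin on the work surface. World frame = base frame: x ahead of the robot, y to its left, z up, the work surface at z = 0. Lengths are in mm, angles in degrees, forces in N, time in s.
With the tool pointing down it reaches from about 350 to 850 mm from the base axis. Payload 8.1 kg.
Tool frame: the origin (TCP) lies midway between the tips of the shut fingers; the grasp point (between the pads) lies 19 mm behind it; z points along the fingers, y is the line along which they close (so a half turn about z gives the same grasp; the last joint's range is limited). The gripper opens to 85 mm and grips with 20 to 120 N. Pads are 22 mm wide; open, the fingers measure 114 mm over their backs; the gripper's body (76 mm by 85 mm) begins 54 mm behind the grasp point. The pads swing forward as they close: fully open they stand 13 mm farther back than shut.
Start: joints at [70.222, 7.471, 85.268, -0, 87.261, -4.893], TCP at [154.11, 579.875, 231.292] pointing down, gripper open.
Joint ranges: [-169.43, 169.43], [-51.17, 129.36], [1.28, 143.12], [-76.62, 256.62], [0, 156.53], [-152.29, 152.29]. Speed limits (degrees/s): [136.94, 136.94, 159.86, 180, 180, 180].

## Interface

Orientations are given as [roll, pitch, yaw] about the fixed x, y, z axes, in that order (R = Rz(yaw) Ry(pitch) Rx(roll)).
In Python, from bench import r gives the robot as it stands. The module is installed in compiled form; this text tells all that it offers.
- The arm moves only by the tool jog_arm, never from a script. Its argument "rows" is a list of rows, each a list of 2 entries, a list of its own where there are three numbers: the shift along the tool's x, y, z in mm, then the turn, a rotation vector about the tool's x, y, z in rad. A call has 1 to 10 rows; each row is the pose to reach, as a shift and turn from the pose commanded when the call began, along the tool's axes at that moment; what a row does not reach only later rows make up. A row lasts 1/10 s, in which the tool goes at most 50 mm and 8.59 degrees, less where a joint would pass 70% of its speed; a pose out of reach is approached as far as the arm can. A call with a gripper value outside its range is refused whole. "grip" is the finger opening in mm, from 0 to 85.4, set as the call begins (left out, the last holds). The fingers move at their own pace and stop on an object; "force" is the grip in N (left out, the last holds). Time passes only in rows, so rows that repeat a pose let the fingers close. It gives the time, the measured TCP pose, the force, the opening and the grip force at its end, in the units of the state.
- r.sense(): the state, without advancing time (a new reading comes with each control period).
- r.snapshot(name): name is "scene" or "top" or "wrist"; returns (picture, depth): 480x640x3 uint8, blue, green, red; 480x640 float32, mm along the optical axis (not along the pixel's ray), 0 where there is no reading.
- r.camera_params(name): a dict with "fx", "fy", "cx", "cy" (pixels), "pose" (4x4, takes a point from camera to world coordinates); the wrist camera has in their place "tool_from_camera" (4x4, takes a point from camera to tool coordinates, whose origin is the TCP and whose axes are the flange's). Camera axes: x right, y down, z forward; pixel columns grow to the right and rows downward; lengths in mm; the calibration is good to about 2 mm. A picture is of the moment at which its call begins: read the wrist's pose just before it. camera_params takes no time and is no camera call.
- r.hand_in(): hands the job in; it is judged then, once.
The state is a dict: "time": time; "joint_pos": joint angles; "qd": joint speeds; "joint_efforts": joint torques, N m; "tool_pos": TCP position; "tcp_rot": TCP orientation; "ft_force": force on the tool from outside, world axes, zero at the start; "wrist_torque": the same for the moment, N m; "finger_gap": finger opening in mm; "grip_force": force on a finger pad.
Only numpy, scipy, OpenCV 4.12 (cv2) and the standard library are available. Lean on these libraries where they do the work, as an engineer would, in place of code of your own. Each camera call takes 0.05 s, during which the arm holds its last target. There are 200 camera calls.

## Task

Take the sample tray by its handle, tip the three spent ceramic pieces off its open mouth into the steel waste tub, and set the empty tray flat on the docking plate. Slide it snugly into the corner so that it sits square and presses firmly against both stops at once, and finish while still gripping it and holding it pressed there: do not let go. Leave everything else on the bench where it is.

Things in the scene. Friction and masses are not known exactly. Their poses are not given: they have to be found in the camera images.
- tray: Loose bare aluminium sample tray, about 0.15 kg, 130 mm long (x) by 84 mm wide (y). Origin: centre of its underside; z up out of the tray. Floor 4 mm thick; rims 4 mm thick, 15 mm high, along both long sides and the back (+x) end; the front (-x) end is the mouth, open down to the floor and closest to the robot at the start. A flat upright handle tab stands at the back end. At the start the tray lies on the bench, left or right of the tub, with three ceramic pieces on it
- tray_handle (a point): Grasp point on the tray's handle tab, axes as the tray's: 61 mm behind the tray's centre (+x), 42 mm above its underside. The tab is 8 mm thick (along x), 34 mm wide (along y), and its top is 62 mm above the tray's underside; gripped across its thickness, one finger goes behind the tray and one over the tray's floor, which is empty for 25 mm or more in front of the tab (the pieces reach at most 18 mm above the tray's underside)
- tub: Open rectangular steel waste tub, fixed to the bench, 150 (x) by 160 (y) by 60 mm high, walls and floor 4 mm; origin: centre of its underside, z up. It stands between tray and dock
- dock: Flat dark steel docking plate, fixed to the bench, 180 (x) by 140 (y) by 10 mm thick, with two bright steel stops bolted on at right angles, forming a corner. Origin: centre of its underside, z up. The tray fits with its centre over the plate's centre, its axes parallel to the plate's (mouth on the end stop, one long side on the side stop)
- end_stop: Rigid steel bar on the dock, 12 (x) by 75 (y) by 18 mm high, the shorter stop, on the side near the robot; origin: centre of its underside, on the plate's top, axes as the dock's. Its contact face looks to +x and lies 65 mm from the dock's centre, at dock x = -65 mm
- side_stop: Rigid steel bar on the dock, 105 (x) by 12 (y) by 18 mm high, the longer stop, on the dock's -y side; origin: centre of its underside, on the plate's top, axes as the dock's. Its contact face looks to +y and lies at dock y = -42 mm
- piece_block_mid (a point): Centre of a loose white ceramic block 20 x 17 x 14 mm high, 18 g, on the tray; the pieces are smooth and slide on the tray once it is tipped by some 18 to 27 degrees (35 to 45 clears it surely)
- piece_disc_mid (a point): Centre of a loose white ceramic disc 19 mm across, 13 mm high, 15 g, on the tray
- piece_bar_mid (a point): Centre of a loose white ceramic bar 14 x 30 x 12 mm high, 18 g, on the tray
- crucible: Bystander, leave alone: small white ceramic crucible, 44 mm across, 40 high; origin on its underside
- beaker: Bystander, leave alone: glass beaker, 60 mm across, 75 high; origin on its underside
- spatula: Bystander, leave alone: lab spatula, 170 mm long, lying flat; origin on its underside
- screwdriver: Bystander, leave alone: screwdriver, 160 mm long, lying; origin on its underside
- jar: Bystander, leave alone: amber glass jar, 52 mm across, 70 high; origin on its underside
- dish: Bystander, leave alone: round white ceramic bowl, 90 mm across, 25 high; origin on its underside
- weight: Bystander, leave alone: brass cylinder weight, 32 mm across, 35 high; origin on its underside
Mind the look-alikes: they are no part of the job. Of the things shaped like the tray, the aluminium one is meant.

How it is judged (in metres and radians):
On the way, in this order (a step that is already met when the one before it is completed fails the run):
1. the tray is tipped by more than 11 degrees, lifted, with its centre within 200 mm of the tub's centre (angle between tray's own z axis and vertical above 0.2 rad and height (world z) of tray_handle above 0.08 m and horizontal distance between tray and tub below 0.2 m), for 0.05 s.
2. all three pieces lie in the tub (x of piece_block_mid in the frame of tub between -0.075 and 0.075 m and y of piece_block_mid in the frame of tub between -0.08 and 0.08 m and z of each of piece_block_mid, piece_disc_mid, piece_bar_mid in the frame of tub below 0.055 m and x of piece_disc_mid in the frame of tub between -0.075 and 0.075 m and y of piece_disc_mid in the frame of tub between -0.08 and 0.08 m and x of piece_bar_mid in the frame of tub between -0.075 and 0.075 m and y of piece_bar_mid in the frame of tub between -0.08 and 0.08 m), for 0.2 s.
At the end, for the whole second after the job is handed in: Pieces in the tub below its rim; tray on the docking plate (height within 4 mm, level and square within 0.06 rad), within 6 mm of its place in the corner, lengthwise or crosswise, at rest, pressing each stop with over 1.5 N, and the fingers still gripping it with over 3 N (all of step 2 and ((angle between the x axis of tray and the x axis of dock, either way round below 0.06 rad and x of tray in the frame of dock between -0.006 and 0.006 m and y of tray in the frame of dock between -0.006 and 0.006 m) or (angle between the x axis of tray and the y axis of dock, either way round below 0.06 rad and x of tray in the frame of dock between -0.029 and -0.017 m and y of tray in the frame of dock between 0.017 and 0.029 m)) and z of tray in the frame of dock between 0.006 and 0.014 m and angle between tray's own z axis and vertical below 0.06 rad and contact force between tray and end_stop above 1.5 N and contact force between tray and side_stop above 1.5 N and contact force between the fingers and tray above 3 N and linear speed of tray below 0.01 m/s); the arm keeps its last pose, push and grip.
It fails at once if one of the bystanders (crucible, beaker, spatula, screwdriver, jar, bowl, weight) is moved by more than 40 mm (distance of any of crucible, beaker, spatula, screwdriver, jar, dish, weight from where it was at the start of the episode above 0.04 m).
It also fails if it takes over 58 s, if anything falls off the work surface, if the arm or the gripper's body presses on something with over 40 N, if the wrist force passes 120 N, or if a joint passes its speed limit or range.

## Working session

There is one attempt and no reset: what is moved stays moved. The work goes in short steps, Python scripts to look and compute and a tool call to move; the robot and the scene stay as the last step left them, time stands still between calls to the robot, and variables do not carry over. Pictures are saved under pics/ and viewed, at most 10 in all, crops included, and the job is handed in when it is done.

Besides the shell and the picture viewer there is one more tool, called after "Emit:" as name([rows], argument=value, ...), one row to a line, values as JSON. jog_arm: Moves the arm, as the interface text tells. Its arguments: {"type":"object","properties":{"rows":{"type":"array"},"grip":{"type":"number"},"force":{"type":"number"}},"required":["rows"]}

```bash
mkdir -p pics; cat > h.py <<'E'
import numpy as np, cv2
from scipy.spatial.transform import Rotation as R
from bench import r
def pts(name,depth):
    c=r.camera_params(name); v,u=np.mgrid[0:480,0:640]
    P=np.stack([(u-c['cx'])/c['fx']*depth,(v-c['cy'])/c['fy']*depth,depth],-1)
    T=np.array(c['pose']) if 'pose' in c else toolT()@np.array(c['tool_from_camera'])
    return P@T[:3,:3].T+T[:3,3]
def toolT():
    s=r.sense(); T=np.eye(4); T[:3,:3]=R.from_euler('xyz',s['tcp_rot'],degrees=True).as_matrix(); T[:3,3]=s['tool_pos']; return T
E
python3 - <<'E'
from h import *
print(r.sense())
for n in ('top','scene'):
    im,d=r.snapshot(n); cv2.imwrite(f'pics/{n}0.png',im); np.save(f'{n}0.npy',d)
    np.set_printoptions(suppress=True,precision=3); print(r.camera_params(n))
print(r.camera_params('wrist'))
E
```

```text
{'time': 0.0, 'joint_pos': array([ 7.02222834e+01,  7.51559930e+00,  8.53310343e+01,  5.00529660e-04,
        8.72619111e+01, -4.89320079e+00]), 'qd': array([ 0.02486292, -0.01590488,  0.02856668, -0.05263276,  0.0381564 ,
       -0.07099359]), 'joint_efforts': array([ 7.74746459e-04, -5.69386017e+01, -5.00558460e+01, -2.59854332e-04,
        1.46781880e-02,  8.67959528e-06]), 'tool_pos': array([153.90767907, 579.33943162, 230.22250052]), 'tcp_rot': array([-1.79891894e+02, -9.75680571e-03,  1.65115451e+02]), 'ft_force': array([ 0.39848105,  0.26766986, -0.17889484]), 'wrist_torque': array([ 0.02367471,  0.01203617, -0.00257863]), 'grip_force': 0.0, 'finger_gap': 85.15375997663695}
{'fx': 622.177974051125, 'fy': 622.177974051125, 'cx': 315.63880958243163, 'cy': 244.00261672801298, 'pose': array([[  -0.003,   -0.996,    0.092,  372.291],
       [  -1.   ,    0.004,    0.003,  -24.879],
       [  -0.003,   -0.092,   -0.996, 1765.817],
       [   0.   ,    0.   ,    0.   ,    1.   ]])}
{'fx': 463.7596274079344, 'fy': 463.7596274079344, 'cx': 312.1681120603537, 'cy': 249.3584083866059, 'pose': array([[  -0.79 ,    0.369,   -0.49 , 1092.553],
       [   0.614,    0.481,   -0.626,  662.918],
       [   0.005,   -0.795,   -0.607,  733.216],
       [   0.   ,    0.   ,    0.   ,    1.   ]])}
{'fx': 341.89725831609417, 'fy': 341.89725831609417, 'cx': 311.9376632727008, 'cy': 237.8510438675956, 'tool_from_camera': array([[  -0.001,   -0.951,   -0.311,   79.842],
       [   1.   ,   -0.001,    0.   ,   -0.346],
       [  -0.001,   -0.311,    0.951, -142.374],
       [   0.   ,    0.   ,    0.   ,    1.   ]])}
```

View pics/top0.png

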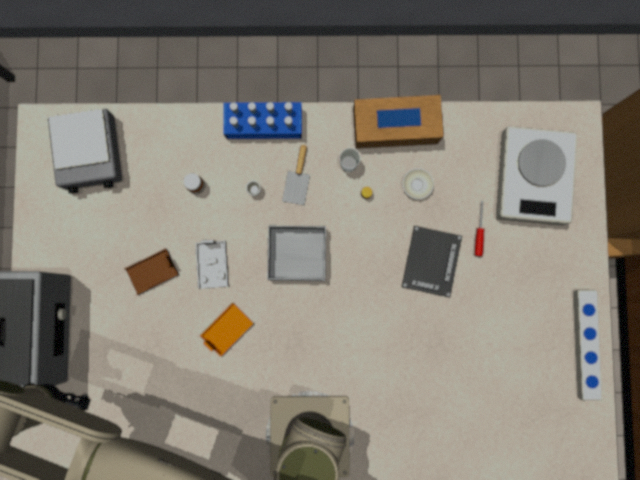

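View pics/scene0.png

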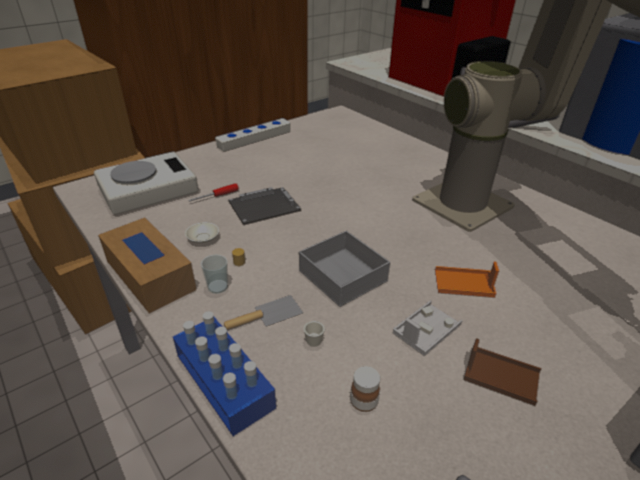

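The top view shows the aluminium tray at (212,265), the tub at (298,254) and the dock at (432,261), turned, with its stops along the bottom and right edges. The orange and brown trays are the look-alikes. Next I'll measure all three.

```bash
python3 - <<'E'
from h import *
np.set_printoptions(suppress=True,precision=1)
im=cv2.imread('pics/top0.png').astype(int); d=np.load('top0.npy'); P=pts('top',d)
def go(nm,m,box):
    b=np.zeros((480,640),bool); u0,v0,u1,v1=box; b[v0:v1,u0:u1]=1
    m=(m&b).astype(np.uint8); n,l,s,c=cv2.connectedComponentsWithStats(m); k=1+s[1:,4].argmax()
    q=P[l==k]; rc=cv2.minAreaRect(q[:,:2].astype(np.float32)); print(nm,len(q),rc,np.percentile(q[:,2],[5,50,95])); print(cv2.boxPoints(rc)); return q
Z=P[...,2]; print('bench z',np.median(Z[300:380,300:500]))
sat=im.max(2)-im.min(2)
go('tub',Z>40,(255,215,340,295))
go('tray',(sat<14),(190,232,236,297))
go('trayZ',(Z>3),(185,225,240,300))
go('tab',(Z>35),(185,225,240,300))
go('dock',(im.max(2)<90)|(Z>6),(395,215,470,305))
go('stops',(Z>20),(395,215,470,305))
big=cv2.resize(im[220:300,180:470].astype(np.uint8),None,fx=2.75,fy=2.75,interpolation=cv2.INTER_CUBIC); cv2.imwrite('pics/crop.png',big)
E
```

```text
bench z -0.025841520938911344
tub 422 ((477.42877197265625, 33.93760299682617), (160.0106964111328, 208.48983764648438), 89.14200592041016) [45.1 58.9 65.2]
[[372.  -44.5]
 [580.5 -47.6]
 [582.9 112.4]
 [374.4 115.5]]
tray 1507 ((464.6615295410156, 147.5847625732422), (363.1338806152344, 145.73098754882812), 83.69313049316406) [-3.4  5.2 23. ]
[[372.3 -24.9]
 [517.1 -40.9]
 [557.  320. ]
 [412.2 336.1]]
trayZ 1031 ((465.2354736328125, 149.8497314453125), (365.6226501464844, 151.64027404785156), 84.51593780517578) [ 3.4  7.9 42.1]
[[372.3 -24.9]
 [523.2 -39.4]
 [558.2 324.6]
 [407.2 339.1]]
tab 52 ((538.0911254882812, 278.91357421875), (9.147720336914062, 34.5391845703125), 5.163553714752197) [38.  59.  68.3]
[[532.  295.7]
 [535.1 261.3]
 [544.2 262.1]
 [541.1 296.5]]
dock 3139 ((480.88427734375, -230.6476287841797), (204.28347778320312, 418.0926818847656), 1.782012939453125) [ 4.1 11.1 29. ]
[[ 372.3  -24.9]
 [ 385.3 -442.8]
 [ 589.5 -436.4]
 [ 576.5  -18.5]]
stops 178 ((411.5478210449219, -234.0934600830078), (90.35389709472656, 416.0334167480469), 22.880449295043945) [21.3 28.5 34.7]
[[ 289.   -60. ]
 [ 450.8 -443.3]
 [ 534.  -408.2]
 [ 372.3  -24.9]]
```

View pics/crop.png

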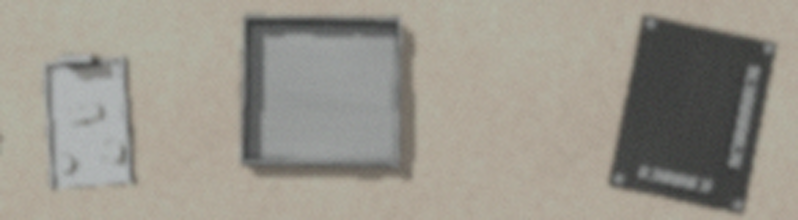

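The crop resolves the tray, the tub and the dock. The dock is turned about -11°, with its end stop near the robot and its side stop on -y. Zero-depth pixels spoiled the fits, so I'll redo them with plane ray casts.

```bash
cat >> h.py <<'E'
def cast(name,uv,z):
    c=r.camera_params(name); uv=np.asarray(uv,float).reshape(-1,2)
    T=np.array(c['pose']) if 'pose' in c else toolT()@np.array(c['tool_from_camera'])
    D=np.c_[(uv[:,0]-c['cx'])/c['fx'],(uv[:,1]-c['cy'])/c['fy'],np.ones(len(uv))]@T[:3,:3].T
    return T[:3,3]+D*((z-T[2,3])/D[:,2])[:,None]
E
python3 - <<'E'
from h import *
np.set_printoptions(suppress=True,precision=1)
im=cv2.imread('pics/top0.png').astype(int); d=np.load('top0.npy'); P=pts('top',d); Z=np.where(d>0,P[...,2],-99)
def go(nm,m,box,z):
    b=np.zeros((480,640),bool); u0,v0,u1,v1=box; b[v0:v1,u0:u1]=1
    n,l,s,c=cv2.connectedComponentsWithStats((m&b).astype(np.uint8)); k=1+s[1:,4].argmax()
    v,u=np.nonzero(l==k); q=cast('top',np.c_[u,v],z)[:,:2].astype(np.float32); rc=cv2.minAreaRect(q); print(nm,len(q),*[np.round(x,1) for x in rc], 'mean',q.mean(0),'z',np.median(Z[l==k])); print(cv2.boxPoints(rc).ravel())
    return l==k
g=im.mean(2); sat=im.max(2)-im.min(2)
go('tub',Z>45,(255,215,340,295),60)
go('tray',Z>2,(190,232,236,297),15)
go('tab',Z>45,(185,225,240,300),62)
dk=go('dock',(g<105)|((Z>5)),(395,215,470,305),10)
st=(g>90)&(cv2.erode(dk.astype(np.uint8),np.ones((7,7)))>0)
go('end',st,(395,278,445,300),28)
go('side',st,(443,230,470,285),28)
E
```

```text
tub 397 [505.7  33.6] [159.5 148.9] 89.8 mean [510.6  31.7] z 59.117756483598896
[430.9 -45.8 579.9 -46.4 580.5 113.1 431.5 113.7]
tray 1188 [474.3 274.4] [159.2 122.6] 7.8 mean [477.6 273.2] z 7.007319716395159
[387.1 324.2 403.8 202.8 561.5 224.5 544.8 346. ]
tab 45 [537.8 277.3] [35.8  8.3] 89.8 mean [537.3 277.6] z 59.63449049095789
[533.6 259.3 541.9 259.3 542.1 295.2 533.8 295.2]
dock 3208 [ 490.2 -344. ] [161.1 208.8] 73.0 mean [ 484.1 -347.5] z 10.955942932395146
[ 366.9 -390.6  566.6 -451.5  613.6 -297.4  413.8 -236.5]
end 134 [ 418.2 -324.6] [74.6 13.9] 77.2 mean [ 418.5 -324.3] z 27.79716261760143
[ 403.1 -359.4  416.7 -362.5  433.2 -289.7  419.6 -286.7]
side 97 [ 457.6 -391.1] [14.2 56.6] 77.5 mean [ 457.3 -390.8] z 27.470080771943913
[ 428.5 -391.9  483.7 -404.2  486.8 -390.3  431.5 -378. ]
```

```bash
cat >> h.py <<'E'
def to(pos,rpy):
    T=toolT(); G=R.from_euler('xyz',rpy,degrees=True).as_matrix()
    print('shift',np.round(T[:3,:3].T@(np.array(pos,float)-T[:3,3]),1),'turn',np.round(R.from_matrix(T[:3,:3].T@G).as_rotvec(),4))
E
python3 - <<'E'
from h import *
np.set_printoptions(suppress=True,precision=1)
to([538,277.5,220],[180,0,93]); 
im=cv2.imread('pics/top0.png').astype(int); g=im.mean(2).astype(np.uint8)
m=np.zeros_like(g); m[215:305,395:463]=(g[215:305,395:463]<95)
n,l,s,c=cv2.connectedComponentsWithStats(m); k=1+s[1:,4].argmax()
cs,_=cv2.findContours((l==k).astype(np.uint8),cv2.RETR_EXTERNAL,cv2.CHAIN_APPROX_NONE)
q=cast('top',cs[0][:,0],10)[:,:2].astype(np.float32); rc=cv2.minAreaRect(q); print(rc); print(cv2.boxPoints(rc).ravel())
h=cv2.convexHull(cs[0]); a=cv2.approxPolyDP(h,4,True)[:,0]; print(a.ravel(),cast('top',a,10)[:,:2])
E
```

```text
shift [-448.7 -193.1   10.6] turn [-0.   0.   1.3]
((485.1285400390625, -347.213623046875), (137.2646026611328, 176.6332550048828), 77.65349578857422)
[ 384.2 -395.4  556.7 -433.1  586.1 -299.1  413.5 -261.3]
[414 229 453 234 460 240 450 292 445 295 403 283] [[ 576.5 -299.7]
 [ 561.8 -410. ]
 [ 544.6 -429.4]
 [ 397.8 -397.7]
 [ 389.4 -383.4]
 [ 423.5 -266. ]]
```

Emit:
jog_arm([
  [[-20,-8,0],[0,0,0.06]],
  [[-65,-28,0],[0,0,0.2]],
  [[-110,-48,0],[0,0,0.34]],
  [[-155,-68,0],[0,0,0.48]],
  [[-200,-88,0],[0,0,0.62]],
  [[-245,-108,0],[0,0,0.76]],
  [[-290,-128,0],[0,0,0.9]],
  [[-335,-148,0],[0,0,1.04]],
  [[-380,-168,0],[0,0,1.15]],
  [[-425,-183,0],[0,0,1.25]],
], grip=45)

```text
time: 1.1
tool_pos: [519.0, 291.9, 231.0]
tcp_rot: [-180.0, 0.0, 93.2]
ft_force: [1.0, 1.2, 0.6]
finger_gap: 45.0
grip_force: 0.0
```

```bash
python3 - <<'E'
from h import *
np.set_printoptions(suppress=True,precision=1)
T=toolT(); im,d=r.snapshot('wrist'); cv2.imwrite('pics/w1.png',im)
c=r.camera_params('wrist'); P=pts('wrist',d); Z=np.where(d>0,P[...,2],-99)
near=(np.hypot(P[...,0]-538,P[...,1]-277.5)<60)
m=((Z>35)&(Z<70)&near).astype(np.uint8)
n,l,s,_=cv2.connectedComponentsWithStats(m); k=1+s[1:,4].argmax()
top=(l==k)&(Z>57); q=P[top][:,:2].astype(np.float32); print(len(q),cv2.minAreaRect(q),q.mean(0),np.median(Z[top]))
q=P[l==k][:,:2].astype(np.float32); print(cv2.minAreaRect(q),s[k])
E
```

```text
300 ((541.936767578125, 275.9814147949219), (7.8002824783325195, 32.82912826538086), 3.783010721206665) [541.9 276.3] 60.79086015224911
((541.9205932617188, 276.1170959472656), (7.841127872467041, 33.098697662353516), 3.732205629348755) [325 204  10  40 365]
```

View pics/w1.png

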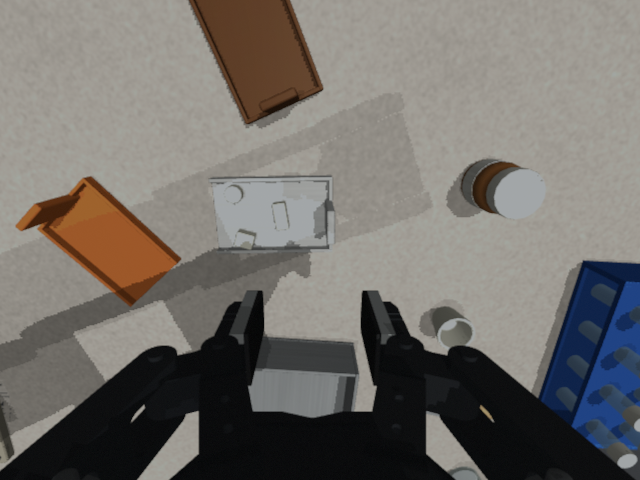

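The wrist view shows the tray at (272,213), with its tab at (330,224). The tab works out at (541, 276), yaw 3.75°, with its top at z 61, which matches the top view. Descending to it.

Emit:
jog_arm([
  [[-9,10,20],[0,0,-0.01]],
  [[-17,21,60],[0,0,-0.01]],
  [[-17,21,100],[0,0,-0.01]],
  [[-17,21,135],[0,0,-0.01]],
  [[-17,21,160],[0,0,-0.01]],
  [[-17,21,180],[0,0,-0.01]],
  [[-17,21,195],[0,0,-0.01]],
  [[-17,21,205],[0,0,-0.01]],
  [[-17,21,207],[0,0,-0.01]],
  [[-17,21,207],[0,0,-0.01]],
])

```text
time: 2.15
tool_pos: [540.1, 278.3, 24.6]
tcp_rot: [180.0, -0.0, 94.1]
ft_force: [-0.1, -0.2, 0.5]
finger_gap: 44.9
grip_force: 0.0
```

Emit:
jog_arm([
  [[0,0,0],[0,0,0]],
  [[0,0,0],[0,0,0]],
  [[0,0,0],[0,0,0]],
  [[0,0,0],[0,0,0]],
  [[0,0,0],[0,0,0]],
  [[0,0,0],[0,0,0]],
  [[0,0,0],[0,0,0]],
], grip=0, force=70)

```text
time: 2.85
tool_pos: [540.7, 278.5, 25.5]
tcp_rot: [179.9, -0.0, 94.1]
ft_force: [0.3, -0.7, 6.1]
finger_gap: 7.3
grip_force: 69.2
```

Emit:
jog_arm([
  [[0,0,-4],[0,0,0]],
  [[0,0,-12],[0,0,0]],
  [[0,0,-25],[0,0,0]],
  [[0,0,-45],[0,0,0]],
  [[0,0,-70],[0,0,0]],
  [[0,0,-95],[0,0,0]],
  [[0,0,-120],[0,0,0]],
  [[0,0,-142],[0,0,0]],
  [[0,0,-158],[0,0,0]],
  [[0,0,-165],[0,0,0]],
])

```text
time: 3.85
tool_pos: [540.8, 278.6, 192.1]
tcp_rot: [179.8, -0.1, 94.1]
ft_force: [0.6, 0.6, -1.7]
finger_gap: 6.9
grip_force: 68.3
```

Emit:
jog_arm([
  [[-6,1,0],[0,0,0.002]],
  [[-18,4,0],[0,0,0.006]],
  [[-35,8,0],[0,0,0.01]],
  [[-56,13,0],[0,0,0.016]],
  [[-78,18,0],[0,0,0.022]],
  [[-100,23,0],[0,0,0.028]],
  [[-122,28,0],[0,0,0.035]],
  [[-144,33,0],[0,0,0.042]],
  [[-166,38,0],[0,0,0.048]],
  [[-186,42,0],[0,0,0.053]],
])

```text
time: 4.85
tool_pos: [594.6, 92.8, 187.9]
tcp_rot: [-179.9, 0.0, 90.9]
ft_force: [-0.7, 1.5, -2.5]
finger_gap: 7.2
grip_force: 68.2
```

Emit:
jog_arm([
  [[-18,4,0],[0,0,0.005]],
  [[-34,7,0],[0,0,0.01]],
  [[-47,10,0],[0,0,0.014]],
  [[-55,12,0],[0,0,0.017]],
  [[-58,13,0],[0,0,0.017]],
  [[-58,13,0],[0,0,0.017]],
  [[-58,13,0],[0,0,0.017]],
])

```text
time: 5.55
tool_pos: [608.9, 38.5, 189.3]
tcp_rot: [-180.0, -0.0, 90.1]
ft_force: [-0.0, -0.6, -1.5]
finger_gap: 7.0
grip_force: 68.2
```

```bash
python3 - <<'E'
from h import *
im,d=r.snapshot('scene'); cv2.imwrite('pics/s1.png',im); to([613,34,186],[-138,0,90]); to([613,34,186],[138,0,90]); print(r.sense()['joint_pos'])
E
```

```text
shift [-4.6  4.1  3.3] turn [7.33e-01 5.00e-04 1.90e-03]
shift [-4.6  4.1  3.3] turn [-0.7331 -0.0009  0.0017]
[-1.19538208e+00  1.02774203e+01  8.65741887e+01  1.24508181e-02
  8.31513338e+01 -1.30334110e+00]
```

View pics/s1.png

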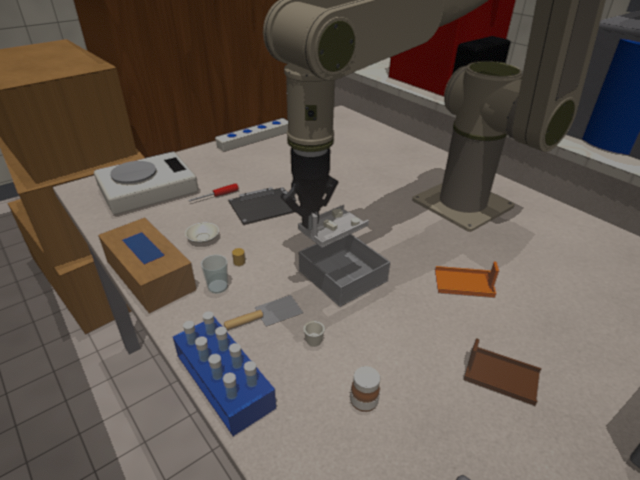

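The scene view shows the tray held level over the tub at (335,225), with the pieces still on it. Tipping the mouth down.

Emit:
jog_arm([
  [[0,0,0],[-0.02,0,0]],
  [[-1,1,0],[-0.06,0,0]],
  [[-2,1,1],[-0.11,0,0]],
  [[-3,2,1],[-0.16,0,0]],
  [[-4,2,1],[-0.21,0,0]],
  [[-4,3,2],[-0.26,0,0]],
  [[-4,3,2],[-0.31,0,0]],
  [[-4,4,3],[-0.36,0,0]],
  [[-4,4,3],[-0.41,0,0]],
  [[-4,4,3],[-0.46,0,0]],
])

```text
time: 6.6
tool_pos: [612.7, 34.4, 186.4]
tcp_rot: [153.5, -0.0, 90.1]
ft_force: [1.3, -0.1, -2.6]
finger_gap: 7.4
grip_force: 68.3
```

Emit:
jog_arm([
  [[0,0,0],[-0.05,0,0]],
  [[0,0,0],[-0.1,0,0]],
  [[0,0,0],[-0.15,0,0]],
  [[0,0,0],[-0.2,0,0]],
  [[0,0,0],[-0.24,0,0]],
  [[0,0,0],[-0.27,0,0]],
  [[0,0,0],[-0.27,0,0]],
  [[0,0,0],[-0.27,0,0]],
  [[0,0,0],[-0.27,0,0]],
  [[0,0,0],[-0.27,0,0]],
])

```text
time: 7.6
tool_pos: [613.4, 33.9, 186.9]
tcp_rot: [138.1, 0.0, 90.1]
ft_force: [-0.0, 0.2, -1.6]
finger_gap: 7.0
grip_force: 68.4
```

```bash
python3 - <<'E'
from h import *
im,d=r.snapshot('scene'); cv2.imwrite('pics/s2.png',cv2.resize(im[150:330,220:460],None,fx=2.5,fy=2.5))
E
```

```text
(no output)
```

View pics/s2.png

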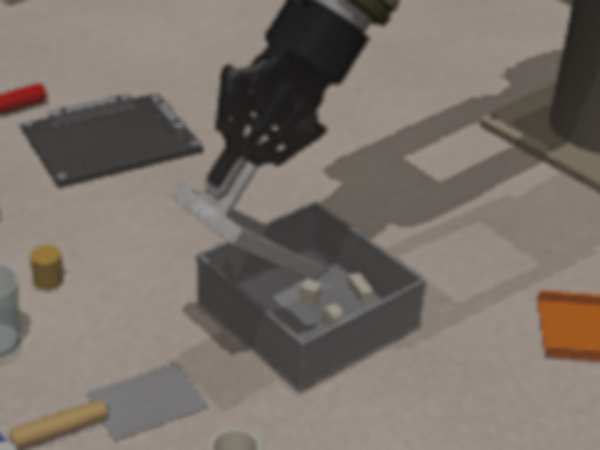

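The crop shows all three pieces in the tub at (311,290), (333,312) and (360,286), and the tray is empty. Levelling, then on to the dock.

Emit:
jog_arm([
  [[0,-3,-4],[0.05,0,0]],
  [[0,-8,-9],[0.12,0,0]],
  [[0,-14,-16],[0.22,0,0]],
  [[0,-20,-22],[0.33,0,0]],
  [[0,-24,-27],[0.44,0,0]],
  [[0,-27,-30],[0.54,0,0]],
  [[0,-27,-30],[0.63,0,0]],
  [[0,-27,-30],[0.7,0,0]],
  [[0,-27,-30],[0.732,0,0]],
  [[0,-27,-30],[0.732,0,0]],
])

```text
time: 8.65
tool_pos: [573.9, 33.7, 190.2]
tcp_rot: [-179.8, 0.0, 90.1]
ft_force: [0.6, -0.1, -1.5]
finger_gap: 7.2
grip_force: 68.4
```

```bash
python3 - <<'E'
from h import *
print(r.sense()['tool_pos'],r.sense()['tcp_rot']);to([559,-351,130],[180,0,77.65])
E
```

```text
[573.86373177  33.71524085 190.23271668] [-1.79841853e+02  1.68145620e-03  9.00521357e+01]
shift [-384.7  -15.    60.3] turn [-0.0027  0.0003  0.2165]
```

Emit:
jog_arm([
  [[-20,-1,0],[0,0,0.01]],
  [[-55,-2,0],[0,0,0.03]],
  [[-95,-4,0],[0,0,0.05]],
  [[-135,-5,0],[0,0,0.08]],
  [[-180,-7,0],[0,0,0.1]],
  [[-225,-9,10],[0,0,0.13]],
  [[-270,-11,20],[0,0,0.15]],
  [[-315,-12,35],[0,0,0.18]],
  [[-355,-14,50],[0,0,0.2]],
  [[-385,-15,60],[-0.003,0,0.217]],
])

```text
time: 9.65
tool_pos: [557.1, -353.7, 129.5]
tcp_rot: [179.9, 0.0, 77.5]
ft_force: [-0.7, 0.6, -1.8]
finger_gap: 7.1
grip_force: 68.4
```

Emit:
jog_arm([
  [[0,0,10],[0,0,0]],
  [[0,0,25],[0,0,0]],
  [[0,0,40],[0,0,0]],
  [[0,0,50],[0,0,0]],
  [[0,0,50],[0,0,0]],
  [[0,0,50],[0,0,0]],
])

```text
time: 10.25
tool_pos: [558.4, -350.4, 80.6]
tcp_rot: [180.0, -0.0, 77.7]
ft_force: [0.6, -0.5, -1.0]
finger_gap: 6.9
grip_force: 68.4
```

```bash
python3 - <<'E'
from h import *
im,d=r.snapshot('wrist'); cv2.imwrite('pics/w2.png',im); np.save('w2.npy',d)
s=r.sense(); print(s['tool_pos'],s['tcp_rot'],s['ft_force'])
E
```

```text
[ 558.73118291 -350.90720765   81.34024396] [1.79893744e+02 2.87900393e-02 7.76728460e+01] [-6.18378353e-04 -8.71972109e-01 -2.05369528e+00]
```

View pics/w2.png

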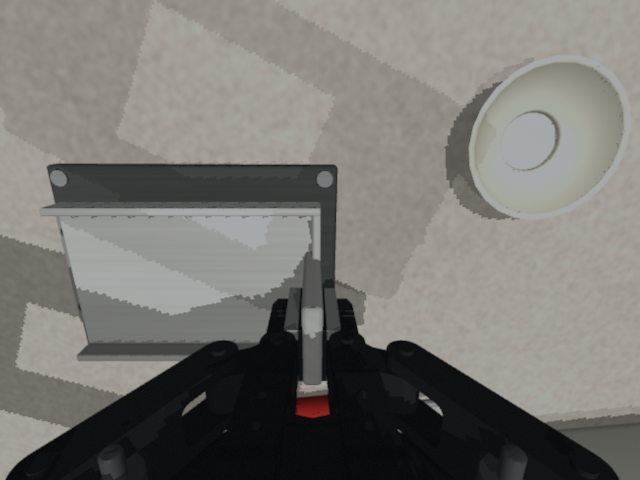

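The wrist view shows the tray parallel to the dock: the tray rim runs at row 209 and the dock edge at row 166. The empty tray sits over the plate, offset towards +x/+y. I'll measure the offset.

```bash
python3 - <<'E'
from h import *
np.set_printoptions(suppress=True,precision=2)
d=np.load('w2.npy'); P=pts('wrist',d)
y=-12.35; 
A=cast('wrist',[[336,165],[50,165.]],10); v=A[0]-A[1]; yaw=np.degrees(np.arctan2(v[1],v[0])); print('dock edge',A,yaw,np.hypot(*v[:2]))
xd=v[:2]/np.hypot(*v[:2]); yd=np.array([-xd[1],xd[0]])
C=A[:,:2].mean(0)-70*yd; print('dock C',C)
z=np.median(P[206:211,100:280,2]); print('rimtop z',z, 'floor', np.median(P[230:280,120:250,2]))
zf=81.3-25.5+15
B=cast('wrist',[[320,205],[43,207.]],zf); w=B[0]-B[1]; print('rim',B,np.degrees(np.arctan2(w[1],w[0])),np.hypot(*w[:2]))
tx=w[:2]/np.hypot(*w[:2]); ty=np.array([-tx[1],tx[0]]); t=B[:,:2].mean(0)-42*ty; print('tray C',t,'in dock',(t-C)@xd,(t-C)@yd)
E
```

```text
dock edge [[ 585.32 -298.61   10.  ]
 [ 413.66 -260.97   10.  ]] -12.367283288383698 175.73857949809303
dock C [ 484.5  -348.16]
rimtop z 69.87031972315171 floor 59.39123211856655
rim [[ 571.98 -307.37   70.8 ]
 [ 448.19 -281.17   70.8 ]] -11.949828051634988 126.52973479964267
tray C [ 501.39 -335.36] in dock 13.755982336281429 16.11901283098655
```

Emit:
jog_arm([
  [[0,0,10],[0,0,0]],
  [[0,0,22],[0,0,0]],
  [[0,0,32],[0,0,0]],
  [[0,0,38],[0,0,0]],
  [[0,0,41],[0,0,0]],
  [[0,0,43],[0,0,0]],
  [[0,0,44],[0,0,0]],
  [[0,0,44],[0,0,0]],
  [[0,0,44],[0,0,0]],
])

```text
time: 11.2
tool_pos: [558.5, -351.5, 37.2]
tcp_rot: [179.9, 0.0, 77.6]
ft_force: [0.7, 0.4, -1.4]
finger_gap: 7.3
grip_force: 68.5
```

Emit:
jog_arm([
  [[0,0,1],[0,0,0]],
  [[0,0,1],[0,0,0]],
  [[0,0,1],[0,0,0]],
])

```text
time: 11.5
tool_pos: [558.2, -351.2, 35.7]
tcp_rot: [179.9, 0.0, 77.6]
ft_force: [0.2, 0.4, -1.9]
finger_gap: 7.4
grip_force: 68.5
```

Emit:
jog_arm([
  [[0,0,1],[0,0,0]],
  [[0,0,1],[0,0,0]],
  [[0,0,1],[0,0,0]],
])

```text
time: 11.8
tool_pos: [558.4, -351.4, 35.5]
tcp_rot: [179.9, 0.0, 77.6]
ft_force: [-2.9, 2.2, 5.3]
finger_gap: 7.3
grip_force: 69.5
```

Emit:
jog_arm([
  [[-2,-1,-0.5],[0,0,0]],
  [[-5,-3,-0.5],[0,0,0]],
  [[-8,-5,-0.5],[0,0,0]],
  [[-10,-7,-0.5],[0,0,0]],
  [[-12,-9,-0.5],[0,0,0]],
  [[-13,-11,-0.5],[0,0,0]],
  [[-13,-11,-0.5],[0,0,0]],
  [[-13,-11,-0.5],[0,0,0]],
])

```text
time: 12.6
tool_pos: [544.5, -362.1, 35.5]
tcp_rot: [179.9, 0.0, 77.6]
ft_force: [-0.5, -1.8, 5.6]
finger_gap: 7.7
grip_force: 69.7
```

Emit:
jog_arm([
  [[0,-0.5,0],[0,0,0]],
  [[0,-1,0],[0,0,0]],
  [[0,-1.5,0],[0,0,0]],
  [[0,-1.5,0],[0,0,0]],
])

```text
time: 13.0
tool_pos: [543.6, -361.5, 35.6]
tcp_rot: [179.9, 0.0, 77.6]
ft_force: [2.1, -1.1, 5.0]
finger_gap: 7.2
grip_force: 69.6
```

Emit:
jog_arm([
  [[0,-0.5,0],[0,0,0]],
  [[0,-1,0],[0,0,0]],
  [[0,-1,0],[0,0,0]],
])

```text
time: 13.3
tool_pos: [542.6, -361.1, 35.5]
tcp_rot: [179.9, 0.0, 77.6]
ft_force: [2.7, -1.8, 6.0]
finger_gap: 7.6
grip_force: 69.6
```

Emit:
jog_arm([
  [[0,-0.5,0],[0,0,0]],
  [[0,-1,0],[0,0,0]],
  [[0,-1,0],[0,0,0]],
])

```text
time: 13.6
tool_pos: [542.2, -361.3, 35.7]
tcp_rot: [179.8, 0.0, 77.6]
ft_force: [6.6, -3.0, 2.5]
finger_gap: 7.4
grip_force: 69.2
```

Emit:
jog_arm([
  [[0,-0.5,0],[0,0,0]],
  [[0,-1,0],[0,0,0]],
  [[0,-1,0],[0,0,0]],
])

```text
time: 13.9
tool_pos: [542.1, -361.3, 36.1]
tcp_rot: [179.7, 0.1, 77.6]
ft_force: [8.4, -3.0, 2.5]
finger_gap: 7.4
grip_force: 69.2
```

The end stop is touching at about 8 N. Next, the side stop.

Emit:
jog_arm([
  [[-0.5,0,0],[0,0,0]],
  [[-1,0,0],[0,0,0]],
  [[-1,0,0],[0,0,0]],
])

```text
time: 14.2
tool_pos: [542.1, -361.5, 36.0]
tcp_rot: [179.7, 0.0, 77.6]
ft_force: [10.0, -1.0, 3.6]
finger_gap: 7.1
grip_force: 69.5
```

Emit:
jog_arm([
  [[-0.5,0,0],[0,0,0]],
  [[-1,0,0],[0,0,0]],
  [[-1,0,0],[0,0,0]],
])

```text
time: 14.5
tool_pos: [542.0, -361.9, 35.9]
tcp_rot: [179.7, -0.0, 77.6]
ft_force: [10.1, 2.3, 3.7]
finger_gap: 7.3
grip_force: 69.6
```

Emit:
jog_arm([
  [[-0.5,0,0],[0,0,0]],
  [[-1,0,0],[0,0,0]],
  [[-1,0,0],[0,0,0]],
])

```text
time: 14.8
tool_pos: [542.0, -362.5, 35.9]
tcp_rot: [179.7, -0.1, 77.6]
ft_force: [11.1, 3.6, 5.7]
finger_gap: 7.3
grip_force: 69.8
```

Emit:
jog_arm([
  [[-0.5,0,0],[0,0,0]],
  [[-1,0,0],[0,0,0]],
  [[-1,0,0],[0,0,0]],
])

```text
time: 15.1
tool_pos: [541.9, -362.7, 35.9]
tcp_rot: [179.7, -0.1, 77.6]
ft_force: [11.8, 7.3, 5.1]
finger_gap: 7.2
grip_force: 70.1
```

Emit:
jog_arm([
  [[-0.5,0,0],[0,0,0]],
  [[-1,0,0],[0,0,0]],
  [[-1,0,0],[0,0,0]],
])

```text
time: 15.4
tool_pos: [541.9, -362.9, 35.9]
tcp_rot: [179.7, -0.2, 77.7]
ft_force: [11.6, 9.7, 7.8]
finger_gap: 7.4
grip_force: 70.3
```

Emit:
jog_arm([
  [[-0.5,0,0],[0,0,0]],
  [[-1,0,0],[0,0,0]],
  [[-1,0,0],[0,0,0]],
])

```text
time: 15.7
tool_pos: [541.9, -363.0, 36.0]
tcp_rot: [179.8, -0.3, 77.7]
ft_force: [11.5, 14.1, 9.2]
finger_gap: 7.2
grip_force: 70.6
```

Emit:
jog_arm([
  [[0,-0.5,0],[0,0,0]],
  [[0,-1,0],[0,0,0]],
  [[0,-1.5,0],[0,0,0]],
  [[0,-1.5,0],[0,0,0]],
  [[0,-1.5,0],[0,0,0]],
])

```text
time: 16.2
tool_pos: [541.8, -363.0, 36.2]
tcp_rot: [179.6, -0.3, 77.7]
ft_force: [18.4, 11.3, 5.3]
finger_gap: 7.3
grip_force: 70.1
```

```bash
python3 - <<'E'
from h import *
s=r.sense(); print(s['tool_pos'],s['tcp_rot'],s['ft_force'],s['wrist_torque'])
a,_=r.snapshot('wrist'); b,_=r.snapshot('scene'); 
b=cv2.resize(b[160:290,200:330],(520,520),interpolation=cv2.INTER_CUBIC); a=a[100:400,0:400]; o=np.zeros((520,800,3),np.uint8); o[:,:400]=0
o[:300,:400]=a; o[:400,400:]=cv2.resize(b,(400,400)); cv2.imwrite('pics/f.png',o)
E
```

```text
[ 541.79446753 -362.98054572   36.22037007] [179.5929588   -0.2548178   77.67734256] [18.42471829 11.29237389  5.29133946] [ 2.25741655 -2.6216098  -0.59400354]
```

View pics/f.png

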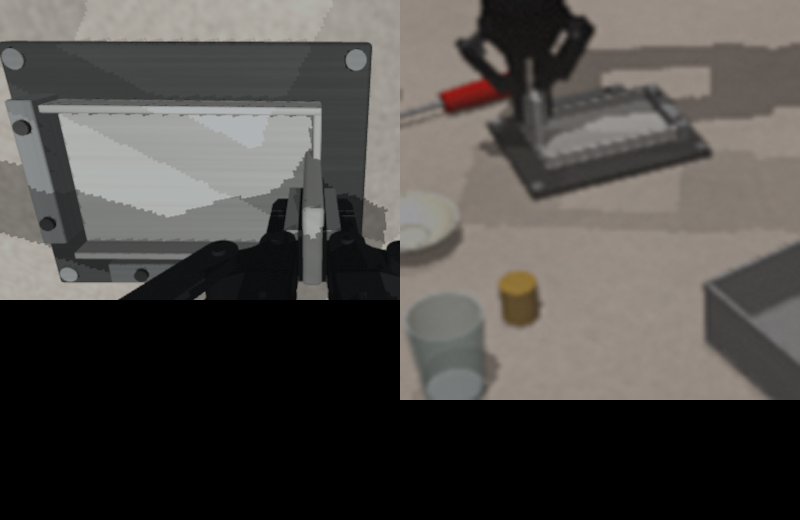

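The wrist view, with the tray mouth against the end stop near (45,105) and its long rim on the side stop at row 255, shows the tray seated. About 15 N presses each stop direction, and the tray moved by the measured offset of 14/16 mm. Handing in.

```bash
python3 -c "
from bench import r
print(r.hand_in())"
```

```text
the job is handed in; nothing more can be done
None
```

I tipped the three pieces into the tub, set the empty tray in the dock corner still gripped and pressed at about 15 N toward each stop, and handed the job in at about 16 s; no verdict came back.

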